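Open the touch-latch gear cupboard

ROBOT

A 7-joint arm with a two-finger parallel gripper is mounted at the origin on the work surface. World frame = base frame: x ahead of the robot, y to its left, z up, the work surface at z = 0. Lengths are in m, angles in degrees, forces in N, time in s.
With the tool pointing down it reaches from about 0.425 to 1.025 m from the base axis. Payload 9.4 kg.
Tool frame: the origin (TCP) lies between the finger pads; the fingertips stand 8 mm ahead of it and the grasp point (between the pads) lies 11 mm behind it; z points along the fingers, y is the line along which they close (so a half turn about z gives the same grasp; the last joint's range is limited). The gripper opens to 93 mm and grips with 3 to 60 N. Pads are 15 mm wide; open, the fingers measure 128 mm over their backs; the gripper's body (75 mm by 188 mm) begins 65 mm behind the grasp point.
Start: joints at [-75.613, 34.337, -0.143, 91.639, 0.103, 54.024, -4.572], TCP at [0.233, 0.686, 0.227] pointing down, gripper open.
Joint ranges: [-147.43, 147.43], [-19.82, 112.94], [-74.19, 73.91], [6.32, 146.72], [-59.91, 239.91], [6.04, 106.73], [-150.56, 150.56]. Speed limits (degrees/s): [127.2, 127.2, 172.46, 172.46, 180, 180, 180].

INTERFACE

Orientations are given as [roll, pitch, yaw] about the fixed x, y, z axes, in that order (R = Rz(yaw) Ry(pitch) Rx(roll)).
In Python, from bench import arm, optics, order gives the robot as it stands. The module is installed in compiled form; this text tells all that it offers.
- The arm moves only by the shell command python3 -m creep 'ROWS' [FORCE]. ROWS is JSON, a list of rows, each a list of 7 numbers: the opening in per cent of the stroke, from 0 (shut) to 100 (fully open), then the shift along the tool's x, y, z in m, then the turn, a rotation vector about the tool's x, y, z in rad. In form: [[fingers, tx, ty, tz, rx, ry, rz], ...]. A call has 1 to 20 rows; each row is the pose to reach, as a shift and turn from the pose commanded when the call began, along the tool's axes at that moment; what a row does not reach only later rows make up. A row lasts 1/8 s, in which the tool goes at most 62.5 mm and 10.7 degrees, less where a joint would pass 70% of its speed; a pose out of reach is approached as far as the arm can. A call with a gripper value outside its range is refused whole. The fingers move at their own pace and stop on an object; FORCE is the grip in N (left out, the last holds). Time passes only in rows, so rows that repeat a pose let the fingers close. It gives the time, the measured TCP pose, the force, the opening and the grip force at its end, in the units of the state.
- arm.get_state(): the state, without advancing time (a new reading comes with each control period).
- optics.read_camera(name): name is "side" or "top"; returns (picture, depth): 480x640x3 uint8, red, green, blue; 480x640 float32, m along the optical axis (not along the pixel's ray), 0 where there is no reading.
- optics.calibration(name): a dict with "fx", "fy", "cx", "cy" (pixels), "dist" ([k1, k2, p1, p2, k3] as OpenCV has them; the pictures are not rectified), "eye" and "rotation" of the camera in the world. Camera axes: x right, y up, looking along -z (the intrinsics and any distortion apply to the point x, -y, -z); pixel columns grow to the right and rows downward; lengths in m; the calibration is good to about 2 mm. A picture is of the moment at which its call begins. calibration takes no time and is no camera call.
- order.hand_in(): hands the job in; it is judged then, once.
The state is a dict: "time": time; "q": joint angles; "joint_vel": joint speeds; "joint_efforts": joint torques, N m; "ee_pos": TCP position; "orientation": TCP orientation; "contact_force": force on the tool from outside, world axes, zero at the start; "moment": the same for the moment, N m; "width": finger opening in m; "grip_force": force on a finger pad.
Only numpy, scipy, OpenCV 4.12 (cv2) and the standard library are available. Lean on these libraries where they do the work, as an engineer would, in place of code of your own. Each camera call takes 0.05 s, during which the arm holds its last target. There are 200 camera calls.

TASK

Get the little gear cupboard open without picking anything up: first slide the fuel canister along the shelf with a fingertip until it is right out of the door's swing, then press the closed door in near its free edge and let go so that the catch releases and the door springs ajar by itself. Then put a finger behind its free edge, swing it wide open, about square to the cupboard, and come away. Keep the canister upright on the shelf, never let it and the cupboard or door touch, and leave the carabiner, tent peg and spork as they lie.

Things in the scene. Friction and masses are not known exactly. Their poses are not given: they have to be found in the camera images.
- cupboard: White-laminated cupboard, screwed to the shelf, carcass 200 mm deep (own x), 230 wide (own y), 180 high, nothing on top. Origin: centre of its underside. Own -x is the front (door), facing roughly to world -y; own +y the door's free-edge side, -y the hinge side. Inside, low down, the catch's steel strike sticks 44 mm out of the door's back (below 60 mm height, 185 mm from the hinge).
- door (a joint): Door angle, rad: 0 shut, positive open (anticlockwise from above), stop at 1.75. A push-to-open catch holds it: pressing the free edge in 2 to 4 mm (about 7 N; stop at 5 mm, -0.023) trips it; when the finger withdraws, sprung hinges swing it to 0.4-0.5. From there it moves freely with slight friction and stays where left. The catch trips once; if shut again, the door just springs ajar.
- door_hinge (a point): Point on the door's upright hinge axis, 180 mm above the shelf, in the plane of the door's inner face, at the cupboard's own (-105, -115) mm.
- door_corner (a point): Top outer corner of the door's free edge, 178 mm above the shelf; moves with the door; shut, at the cupboard's own (-121, 115) mm. The door is a flat white panel without handle, 16 mm thick, 230 mm from hinge to free edge, from 4 to 178 mm above the shelf, over the whole front; shut, its inner face stands 5 mm off the carcass.
- canister: Camping fuel canister standing in front of the door: grey steel, 110 mm across, straight-sided to 50 mm height, domed above, white cap 38 mm across, 90 mm high in all, 0.25-0.45 kg. Origin: centre of its underside. Starts 38 to 53 mm clear of the door, in its swing. It is out of the swing when its centre is over 292 mm horizontally from the hinge axis.
- carabiner: Bystander: red carabiner lying flat, 100 x 62 x 10 mm; origin at its middle on the shelf. Not to be moved.
- tent_peg: Bystander: steel tent peg lying flat, 190 mm long along its own x, 8 mm thick, hooked at the -x end; origin near its middle. Not to be moved.
- spork: Bystander: blue plastic spork lying flat, 165 mm long along its own x, 34 mm wide at the +x end, 8 mm thick; origin near its middle. Not to be moved.
- lid_box: Bystander: black plastic hinged-lid box, shut, fixed, 160 x 224 x 80 mm high; origin at the centre of its underside.
Mind the look-alikes: they are no part of the job. What is shaped like the canister but orange is not meant.

How it is judged:
By the outcome, as a careful person would: the job done as asked, in the order asked, and still so for the second after the job is handed in, with the robot touching nothing.
It also fails if it takes over 58 s, if anything falls off the work surface, if the arm or the gripper's body presses on something with over 40 N, if the wrist force passes 120 N, or if a joint passes its speed limit or range.

## Working session

There is one attempt and no reset: what is moved stays moved. The work goes in short steps, Python scripts to look and compute and a shell command to move; the robot and the scene stay as the last step left them, time stands still between calls to the robot, and variables do not carry over. Pictures are saved under pics/ and viewed, at most 10 in all, crops included, and the job is handed in when it is done.

```bash
mkdir -p pics; cat > h.py <<'E'
import numpy as np, cv2
from bench import arm, optics, order
def cal(n):
    c=optics.calibration(n); K=np.array([[c['fx'],0,c['cx']],[0,c['fy'],c['cy']],[0,0,1.]])
    return K,np.array(c['dist'],float),np.array(c['eye'],float),np.array(c['rotation'],float)
def ray(n,uv):
    K,d,e,R=cal(n); p=cv2.undistortPoints(np.array(uv,float).reshape(-1,1,2),K,d)[:,0]
    return e,np.c_[p[:,0],-p[:,1],-np.ones(len(p))]@R.T
def plane(n,uv,z):
    e,r=ray(n,uv); return e+r*((z-e[2])/r[:,2])[:,None]
def dep(n,uv,D):
    e,r=ray(n,uv); return np.array([e+k*D[int(v),int(u)] for k,(u,v) in zip(r,uv)])
def proj(n,P):
    K,d,e,R=cal(n); p=(np.atleast_2d(P)-e)@R; p[:,1:]*=-1
    return cv2.projectPoints(p,np.zeros(3),np.zeros(3),K,d)[0][:,0]
def shot(n,f):
    im,D=optics.read_camera(n); cv2.imwrite('pics/'+f+'.png',im[:,:,::-1]); np.save('/tmp/'+f+'.npy',D); return im,D
E
python3 - <<'E'
from h import *
for n in('top','side'):
    shot(n,n+'0'); c=optics.calibration(n); print(n,c)
s=arm.get_state(); print(s)
E
```

```text
top {'fx': 588.0341580618843, 'fy': 588.0341580618843, 'cx': 334.98171087120875, 'cy': 239.65504530933723, 'dist': array([-0.19953226,  0.        ,  0.        ,  0.        ,  0.        ]), 'eye': array([ 0.32659582, -0.17636627,  1.57479799]), 'rotation': array([  9.92289202,   0.32894655, -89.95979381])}
side {'fx': 601.1036014832264, 'fy': 601.1036014832264, 'cx': 316.51850930204273, 'cy': 237.32696775241942, 'dist': array([0.04467866, 0.        , 0.        , 0.        , 0.        ]), 'eye': array([0.69005072, 0.65745333, 1.08602548]), 'rotation': array([ 41.18133347,  -0.6571828 , 172.72540936])}
{'time': 0.1, 'q': array([-75.61287928,  34.37831184,  -0.14573908,  91.67550761,
         0.10392886,  54.02588697,  -4.57262338]), 'joint_vel': array([ 0.07192258, -0.09741672,  0.04715928, -0.13021054, -0.02855008,
       -0.08966241, -0.03242853]), 'joint_efforts': array([ 4.65870326e-03, -7.66550732e+01,  1.50223676e+00, -2.52936798e+01,
       -5.22667088e-02,  1.35745970e-02,  5.33390335e-05]), 'ee_pos': array([0.2333014 , 0.68598352, 0.22587201]), 'orientation': array([-1.79920814e+02,  8.06930720e-03,  1.61221709e+02]), 'contact_force': array([-1.14989207,  0.2046596 , -1.26273198]), 'moment': array([0.02168533, 0.02480817, 0.03196655]), 'grip_force': 0.0, 'width': 0.0929694320396464}
```

```bash
sed -i "s/np.array(c\['rotation'\],float)/Rot.from_euler('xyz',c['rotation'],degrees=True).as_matrix()/; 1a from scipy.spatial.transform import Rotation as Rot" h.py; python3 -c "
from h import *
print(proj('top',[[.233,.686,.227]]),proj('side',[[.233,.686,.227]]))"
```

```text
[[-10.04235054 370.73467151]] [[737.63785165 752.33826525]]
```

View pics/top0.png

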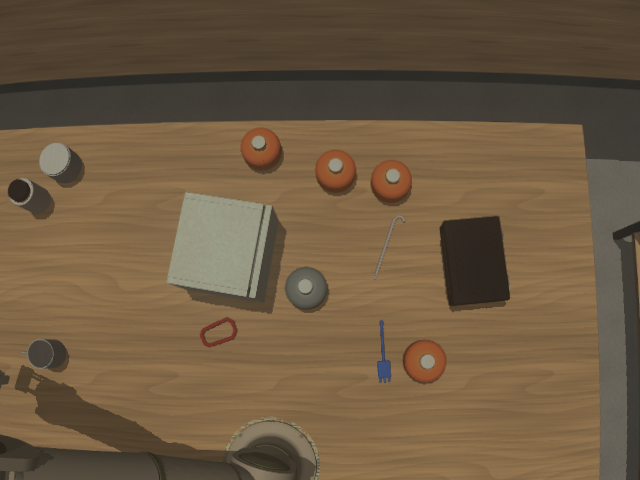

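View pics/side0.png

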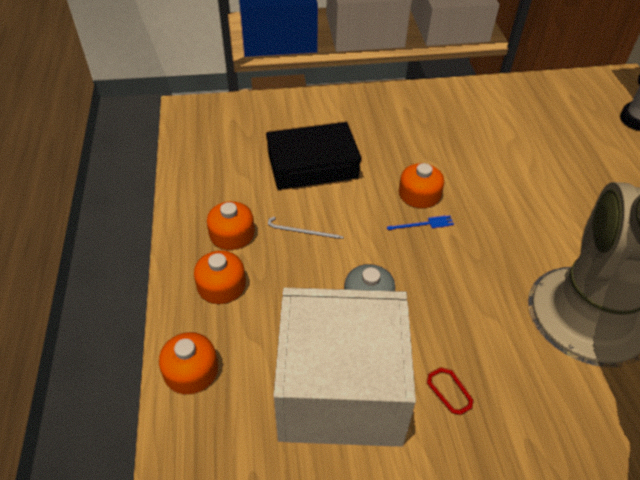

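```bash
python3 - <<'E'
from h import *
im=cv2.imread('pics/top0.png'); D=np.load('/tmp/top0.npy')
hsv=cv2.cvtColor(im,cv2.COLOR_BGR2HSV)
# white top of cupboard via height
v,u=np.mgrid[0:480,0:640]; uv=np.c_[u.ravel(),v.ravel()].astype(float)
e,r=ray('top',uv); P=(e+r*D.ravel()[:,None]).reshape(480,640,3); np.save('/tmp/P.npy',P)
Z=P[:,:,2]
print('table z',np.median(Z[350:400,300:360]))
m=((abs(Z-.18)<.012)&(u>150)&(u<300)&(v>170)&(v<320)).astype(np.uint8)
m=cv2.morphologyEx(m,cv2.MORPH_OPEN,np.ones((3,3)))
print('cup top z',np.median(Z[m>0]))
c=max(cv2.findContours(m,0,1)[0],key=cv2.contourArea)
w=plane('top',c[:,0].astype(float),.18)[:,:2].astype(np.float32)
R=cv2.minAreaRect(w); print(R,cv2.boxPoints(R))
# canister side & cap, depth based
s=((Z>.02)&(u>280)&(u<335)&(v>262)&(v<315)&(Z<.11)); print('can',np.median(P[s],0),P[s].max(0),P[s].min(0))
cap=s&(hsv[...,2]>150)&(hsv[...,1]<70); print(cap.sum(),u[cap].mean(),v[cap].mean(),Z[cap].mean(),plane('top',[[u[cap].mean(),v[cap].mean()]],.09))
# side camera cap
im2=cv2.imread('pics/side0.png');D2=np.load('/tmp/side0.npy')
h2=cv2.cvtColor(im2,cv2.COLOR_BGR2HSV)
q=(u>350)&(u<392)&(v>262)&(v<288)&(h2[...,2]>150)&(h2[...,1]<60)
n,l,st,ce=cv2.connectedComponentsWithStats(q.astype(np.uint8)); k=1+st[1:,4].argmax()
print(st[k],ce[k],plane('side',[ce[k]],.09)); 
print('depth',dep('side',[ce[k]],D2))
red=(hsv[...,1]>150)&((hsv[...,0]<8)|(hsv[...,0]>172))&(u>195)&(u<245)&(v>310)&(v<355)
bl=(hsv[...,0]>100)&(hsv[...,0]<130)&(hsv[...,1]>120)&(u>360)&(u<405)&(v>310)
for nm,k in(('carab',red),('spork',bl)): 
    p=plane('top',np.c_[u[k],v[k]],.006); print(nm,k.sum(),p.min(0),p.max(0))
print('peg',plane('top',[[376,278],[393,219],[404,219]],.004))
cr=cv2.resize(im[180:400,160:420],None,fx=3,fy=2.7); cv2.imwrite('pics/crop0.png',cr[:600,:800])
E
```

```text
table z -2.7855290279377165e-05
cup top z 0.1801661659209215
((0.5623474717140198, 0.12350135296583176), (0.203131303191185, 0.23254108428955078), 80.65060424804688) [[0.43112165 0.04217357]
 [0.66057366 0.00439622]
 [0.6935733  0.20482913]
 [0.46412128 0.24260649]]
can [ 0.46420388 -0.09319816  0.06895892] [ 0.51992369 -0.03712934  0.099413  ] [ 0.4127584  -0.14421533  0.02039433]
104 304.08653846153845 285.8557692307692 0.09001121952693227 [[ 0.46752245 -0.08945648  0.09      ]]
[363 267  17  15 184] [370.86956522 274.09782609] [[ 0.4683948  -0.09089507  0.09      ]]
depth [[ 0.46755273 -0.09373805  0.08621609]]
carab 257 [0.31278182 0.09665769 0.006     ] [0.38821359 0.19442698 0.006     ]
spork 171 [ 0.22331482 -0.30979604  0.006     ] [ 0.34718752 -0.28330062  0.006     ]
peg [[ 0.49683332 -0.27736699  0.004     ]
 [ 0.65865075 -0.3256881   0.004     ]
 [ 0.6586824  -0.3558871   0.004     ]]
```

View pics/crop0.png

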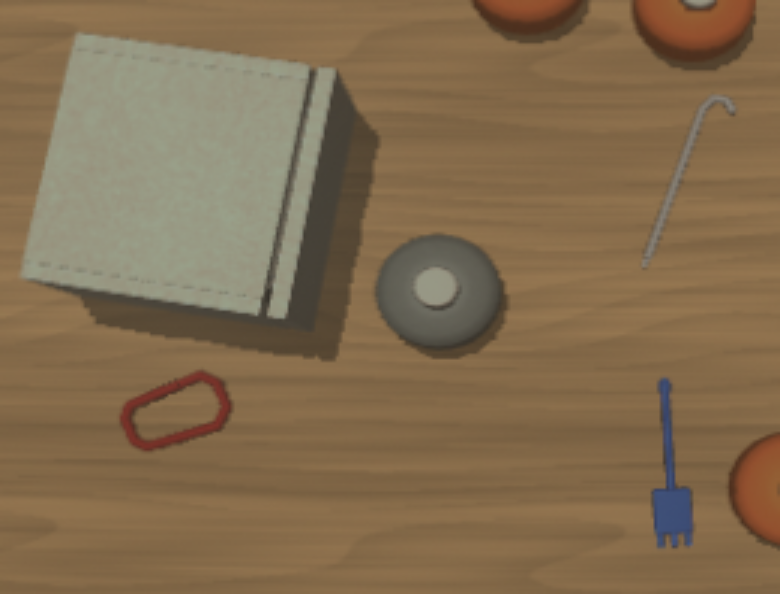

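The wanted canister is the grey one at top (304,286). The orange ones at (261,148), (336,170), (391,180) and (425,361) are look-alikes with the wrong colour. The crop confirms it: it stands in front of the door strip on the cupboard's right.

```bash
cat >> h.py <<'E'
def goto(*targets):
    "targets: (x,y,z_tcp,yaw) -> row numbers from the present measured pose"
    s=arm.get_state(); R0=Rot.from_euler('xyz',s['orientation'],degrees=True)
    print('t',s['time'],np.round(s['ee_pos'],4),np.round(s['orientation'],1),'F',np.round(s['contact_force'],1))
    for x,y,z,w in targets:
        d=R0.inv().apply(np.array([x,y,z])-s['ee_pos']); t=(R0.inv()*Rot.from_euler('xyz',[180,0,w],degrees=True)).as_rotvec()
        print(np.round(d,4),np.round(t,3))
E
python3 -c "
from h import *
goto((.56,-.083,.24,90))"
```

```text
t 0.1 [0.2333 0.686  0.2259] [-179.9    0.   161.2] F [-1.1  0.2 -1.3]
[-0.5569 -0.6229 -0.0132] [-1.000e-03  1.000e-03  1.243e+00]
```

```bash
python3 -m creep '[[0,-0.04,-0.045,-0.013,0,0,0.09],[0,-0.08,-0.09,-0.013,0,0,0.18],[0,-0.12,-0.134,-0.013,0,0,0.27],[0,-0.16,-0.179,-0.013,0,0,0.36],[0,-0.2,-0.224,-0.013,0,0,0.45],[0,-0.24,-0.268,-0.013,0,0,0.54],[0,-0.28,-0.313,-0.013,0,0,0.63],[0,-0.32,-0.358,-0.013,0,0,0.72],[0,-0.36,-0.403,-0.013,0,0,0.81],[0,-0.4,-0.447,-0.013,0,0,0.9],[0,-0.44,-0.492,-0.013,0,0,0.99],[0,-0.48,-0.537,-0.013,0,0,1.08],[0,-0.52,-0.582,-0.013,0,0,1.17],[0,-0.557,-0.623,-0.013,0,0,1.243],[0,-0.557,-0.623,-0.013,0,0,1.243],[0,-0.557,-0.623,-0.013,0,0,1.243]]' 20
python3 -c "
from h import *
goto((.56,-.083,.036,90),(.45,-.093,.036,90))"
```

```text
time: 2.1
ee_pos: [0.5597, -0.0823, 0.2392]
orientation: [-179.9, -0.0, 90.0]
contact_force: [-0.3, 0.6, -0.4]
width: 0.0003
grip_force: 0.0
t 2.1 [ 0.5597 -0.0823  0.2392] [-179.9   -0.    90. ] F [-0.3  0.6 -0.4]
[-0.0008  0.0006  0.2032] [-0.001 -0.     0.   ]
[-0.0108 -0.1094  0.2033] [-0.001 -0.     0.   ]
```

```bash
python3 -m creep '[[0,0,0,0.04,0,0,0],[0,0,0,0.08,0,0,0],[0,0,0,0.12,0,0,0],[0,0,0,0.16,0,0,0],[0,0,0,0.19,0,0,0],[0,0,0,0.203,0,0,0],[0,0,0,0.203,0,0,0],[0,-0.001,-0.01,0.203,0,0,0],[0,-0.002,-0.018,0.203,0,0,0],[0,-0.003,-0.025,0.203,0,0,0],[0,-0.003,-0.031,0.203,0,0,0],[0,-0.004,-0.037,0.203,0,0,0],[0,-0.004,-0.043,0.203,0,0,0],[0,-0.005,-0.049,0.203,0,0,0],[0,-0.005,-0.055,0.203,0,0,0],[0,-0.006,-0.061,0.203,0,0,0]]'
cat > can.py <<'E'
from h import *; import sys
im,D=shot('top',sys.argv[1]); im=im[:,:,::-1]
h=cv2.cvtColor(im,cv2.COLOR_BGR2HSV); v,u=np.mgrid[0:480,0:640]
e,r=ray('top',np.c_[u.ravel(),v.ravel()].astype(float)); P=(e+r*D.ravel()[:,None]).reshape(480,640,3)
q=(abs(P[...,2]-.09)<.008)&(h[...,2]>140)&(h[...,1]<80)&(abs(P[...,1]+.1)<.09)&(P[...,0]<.52)&(P[...,0]>.28)
n,l,st,ce=cv2.connectedComponentsWithStats(q.astype(np.uint8))
H=np.array([.6588,.0012])
for k in range(1,n):
    if st[k,4]>15: p=plane('top',[ce[k]],.09)[0]; print(st[k],p,'dist',np.hypot(*(p[:2]-H)))
E
python3 can.py p1
```

```text
time: 4.1
ee_pos: [0.5015, -0.089, 0.0375]
orientation: [179.7, 0.0, 90.0]
contact_force: [6.6, 0.6, 6.6]
width: 0.0007
grip_force: 3.4
```

View pics/p1.png

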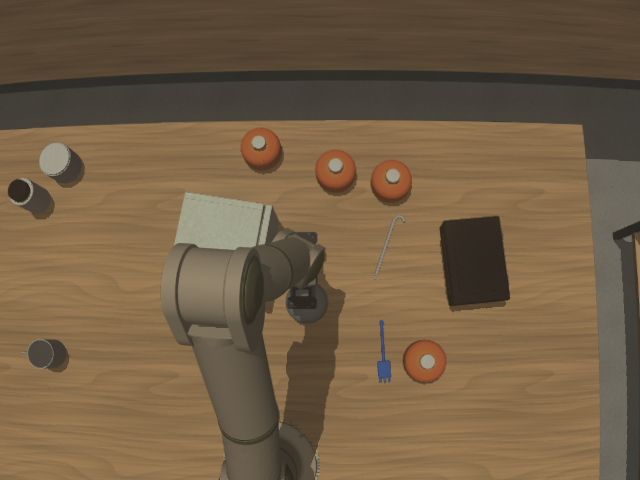

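The grey canister now shows at about (307,303) under the gripper. It moved toward the robot without lateral drift, so I push on.

```bash
python3 -m creep '[[0,0,-0.006,0,0,0,0],[0,-0.001,-0.012,0,0,0,0],[0,-0.001,-0.018,0,0,0,0],[0,-0.002,-0.024,0,0,0,0],[0,-0.002,-0.03,0,0,0,0],[0,-0.003,-0.036,0,0,0,0],[0,-0.003,-0.042,0,0,0,0],[0,-0.004,-0.048,0,0,0,0],[0,-0.004,-0.054,0,0,0,0],[0,-0.005,-0.060,0,0,0,0],[0,-0.005,-0.064,0,0,0,0],[0,-0.005,-0.064,0,0,0,0],[0,-0.005,-0.055,0,0,0,0],[0,-0.005,-0.04,0,0,0,0],[0,-0.005,-0.02,0,0,0,0],[0,-0.005,-0.015,-0.04,0,0,0],[0,-0.005,-0.015,-0.08,0,0,0],[0,-0.005,-0.015,-0.12,0,0,0],[0,-0.005,-0.015,-0.16,0,0,0]]'
python3 can.py p2; python3 -c "
from h import *
goto()
s,D=shot('side','s2')"
```

```text
time: 6.52
ee_pos: [0.4843, -0.0935, 0.1979]
orientation: [-179.9, 0.0, 90.0]
contact_force: [0.4, 0.4, 0.4]
width: 0.0002
grip_force: 0.0
t 6.575 [ 0.486  -0.0943  0.2019] [179.8   0.   90. ] F [ 1.6 -1.4  2.8]
```

View pics/p2.png

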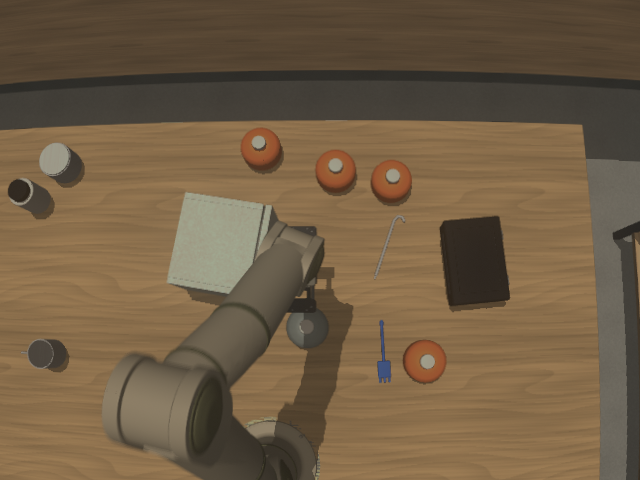

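The canister stands upright at (307,327), its cap in the arm's shadow. I work out its position.

```bash
python3 - <<'E'
from h import *
p=plane('top',[[307,327]],.09)[0]; print(p,np.hypot(p[0]-.6588,p[1]-.0012))
D=np.load('/tmp/p2.npy'); print(dep('top',[[307,327],[307,328]],D))
D=np.load('/tmp/s2.npy'); uv=proj('side',[p])[0]; print(uv,dep('side',[uv],D))
goto((.441,-.03,.125,90))
E
```

```text
[ 0.36369709 -0.09754782  0.09      ] 0.311186212657836
[[ 0.36354915 -0.09786211  0.0959206 ]
 [ 0.36125647 -0.09741291  0.08717311]]
[419.06933377 267.02124419] [[ 0.36249984 -0.10031759  0.08634601]]
t 6.625 [ 0.4862 -0.0939  0.2   ] [179.7   0.   90. ] F [ 0.2 -0.1 -0. ]
[ 0.064  -0.0455  0.0747] [0.005 0.    0.   ]
```

```bash
cat >> h.py <<'E'
C=np.array([.5624,.1235]);ox=np.array([.1625,.987]);oy=np.array([-.987,.1625])
def W(a,b): return tuple(C+a*ox+b*oy)
E
python3 -c "
from h import *
goto((*W(-.165,.095),.2,80.65),(*W(-.165,.095),.125,80.65))"
```

```text
t 6.625 [ 0.4862 -0.0939  0.2   ] [179.7   0.   90. ] F [ 0.2 -0.1 -0. ]
[ 0.07   -0.0443 -0.0003] [ 0.005 -0.     0.163]
[ 0.0701 -0.0447  0.0747] [ 0.005 -0.     0.163]
```

```bash
python3 -m creep '[[0,0.023,-0.015,0,0,0,0.08],[0,0.047,-0.03,0,0,0,0.163],[0,0.07,-0.0445,0,0,0,0.163],[0,0.07,-0.0445,0.03,0,0,0.163],[0,0.07,-0.0445,0.06,0,0,0.163],[0,0.07,-0.0445,0.075,0,0,0.163],[0,0.07,-0.0445,0.075,0,0,0.163]]'
python3 -c "
from h import *
goto((*W(-.1285,.095),.125,80.65))"
```

```text
time: 7.5
ee_pos: [0.439, -0.0238, 0.1203]
orientation: [-179.8, 0.1, 80.7]
contact_force: [-0.0, -0.3, 1.1]
width: 0.0006
grip_force: 0.0
t 7.5 [ 0.439  -0.0238  0.1203] [-1.798e+02  1.000e-01  8.070e+01] F [-0.  -0.3  1.1]
[ 0.0368  0.0028 -0.0047] [-0.003  0.001  0.   ]
```

```bash
python3 -m creep '[[0,0.012,0.003,-0.004,0,0,0],[0,0.024,0.003,-0.004,0,0,0],[0,0.032,0.003,-0.004,0,0,0],[0,0.034,0.003,-0.004,0,0,0],[0,0.036,0.003,-0.004,0,0,0],[0,0.037,0.003,-0.004,0,0,0],[0,0.037,0.003,-0.004,0,0,0]]'
```

```text
time: 8.38
ee_pos: [0.4485, 0.0109, 0.126]
orientation: [180.0, 0.1, 80.5]
contact_force: [-1.2, -7.8, 5.0]
width: 0.0006
grip_force: 3.5
```

```bash
python3 -m creep '[[0,0.001,0,0,0,0,0],[0,0.001,0,0,0,0,0]]';python3 -m creep '[[0,0.001,0,0,0,0,0],[0,0.001,0,0,0,0,0]]'
```

```text
time: 8.62
ee_pos: [0.4486, 0.0118, 0.126]
orientation: [180.0, 0.1, 80.5]
contact_force: [-1.0, -6.6, 5.9]
width: 0.0004
grip_force: 3.7
time: 8.88
ee_pos: [0.4486, 0.013, 0.126]
orientation: [180.0, 0.0, 80.5]
contact_force: [-2.2, -6.4, 5.9]
width: -0.0
grip_force: 3.3
```

```bash
python3 -m creep '[[0,0.001,0,0,0,0,0],[0,0.001,0,0,0,0,0]]';python3 -m creep '[[0,-0.04,0,0,0,0,0],[0,-0.09,0,-0.02,0,0,0],[0,-0.13,0,-0.06,0,0,0],[0,-0.15,0,-0.09,0,0,0],[0,-0.15,0,-0.09,0,0,0],[0,-0.15,0,-0.09,0,0,0],[0,-0.15,0,-0.09,0,0,0]]'; python3 can.py p3
```

```text
time: 9.12
ee_pos: [0.4488, 0.0139, 0.126]
orientation: [180.0, 0.0, 80.5]
contact_force: [-2.1, -6.2, 5.3]
width: 0.0005
grip_force: 3.4
time: 10.0
ee_pos: [0.4245, -0.1317, 0.2147]
orientation: [-179.9, -0.0, 80.7]
contact_force: [-0.1, 0.9, -0.3]
width: -0.0
grip_force: 0.0
```

View pics/p3.png

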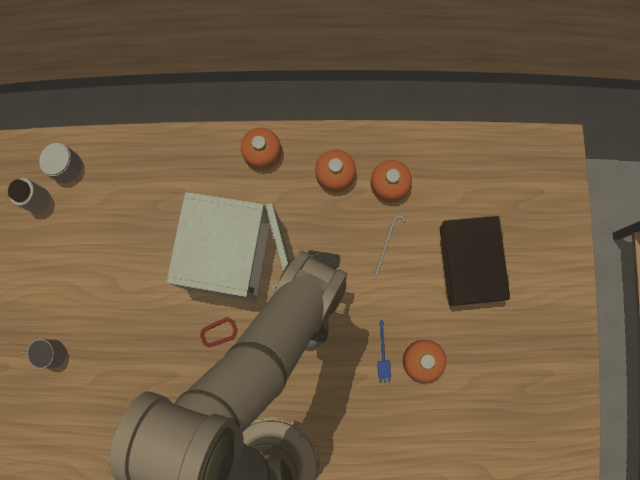

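The door has sprung ajar: its top strip now runs from (268,205) to about (287,272). I measure the angle from the depth of its top face.

```bash
cat > door.py <<'E'
from h import *; import sys
D=np.load('/tmp/%s.npy'%sys.argv[1]); im=cv2.imread('pics/%s.png'%sys.argv[1]); v,u=np.mgrid[0:480,0:640]
e,r=ray('top',np.c_[u.ravel(),v.ravel()].astype(float)); P=(e+r*D.ravel()[:,None]).reshape(480,640,3)
d=P[...,:2]-C; a=d@ox; b=d@oy
hsv=cv2.cvtColor(im,cv2.COLOR_BGR2HSV)
q=(abs(P[...,2]-.178)<.008)&(a<-.112)&(b<.13)&(hsv[...,1]<60)&(np.hypot(a+.105,b+.115)<.25)
n,l,st,ce=cv2.connectedComponentsWithStats(q.astype(np.uint8)); k=1+st[1:,4].argmax(); q=l==k
uv=np.c_[u[q],v[q]].astype(float); w=plane('top',uv,.178)[:,:2].astype(np.float32)
L=cv2.fitLine(w,cv2.DIST_L2,0,.01,.01).ravel(); t=L[:2]*np.sign(L[:2]@(L[2:]-np.array([.6588,.0012])))
ang=np.degrees(np.arctan2(t[1],t[0]))%360-170.65; print(q.sum(),'uv',uv.min(0),uv.max(0),'angle',ang,np.radians(ang),'mid',L[2:])
E
python3 door.py p3
python3 - <<'E'
from h import *
goto((.4495,-.0134,.24,106),(.4495,-.0134,.125,106))
E
```

```text
420 uv [268. 203.] [287. 269.] angle 24.3579055270109 0.4251256503360648 mid [ 0.5801003  -0.02897204]
t 10.05 [ 0.4245 -0.1319  0.2147] [-179.9    0.    80.7] F [0.6 0.2 0. ]
[ 0.1209  0.0055 -0.0253] [-0.002 -0.    -0.441]
[0.121  0.0057 0.0897] [-0.002 -0.    -0.441]
```

```bash
python3 -m creep '[[0,0,0,-0.025,0,0,-0.1],[0,0.03,0,-0.028,0,0,-0.22],[0,0.06,0.003,-0.028,0,0,-0.33],[0,0.09,0.005,-0.028,0,0,-0.44],[0,0.121,0.005,-0.028,0,0,-0.44],[0,0.121,0.005,-0.028,0,0,-0.44],[0,0.121,0.005,-0.028,0,0,-0.44],[0,0.121,0.005,0.01,0,0,-0.44],[0,0.121,0.005,0.05,0,0,-0.44],[0,0.121,0.005,0.075,0,0,-0.44],[0,0.121,0.005,0.087,0,0,-0.44],[0,0.121,0.005,0.087,0,0,-0.44]]'
python3 - <<'E'
from h import *
H=np.array([.6588,.0012])
T=[]
for th in (23,30,37,44,51,58,65,72,79,84,87,89,90,91):
    A=np.radians(170.65+th); dr=np.array([np.cos(A),np.sin(A)]); n=np.array([dr[1],-dr[0]])
    T.append((*(H+.205*dr+.0075*n),.128,80.65+th))
A=0
goto(*T)
E
```

```text
time: 11.55
ee_pos: [0.4491, -0.0148, 0.1283]
orientation: [-179.9, -0.0, 105.8]
contact_force: [0.8, 0.7, 0.4]
width: 0.0004
grip_force: 0.0
t 11.55 [ 0.4491 -0.0148  0.1283] [-179.9   -0.   105.8] F [0.8 0.7 0.4]
[-0.0265  0.0015  0.0003] [-0.001 -0.     0.038]
[-0.0516  0.0012  0.0003] [-0.001 -0.    -0.084]
[-0.0765  0.0039  0.0003] [-0.001 -0.    -0.206]
[-0.1008  0.0096  0.0003] [-0.001 -0.    -0.329]
[-0.1243  0.0183  0.0003] [-0.001 -0.    -0.451]
[-0.1466  0.0297  0.0003] [-0.001 -0.    -0.573]
[-0.1673  0.0438  0.0003] [-0.001 -0.    -0.695]
[-0.1862  0.0603  0.0003] [-0.001 -0.001 -0.817]
[-2.028e-01  7.900e-02  2.000e-04] [-0.001 -0.001 -0.939]
[-2.133e-01  9.350e-02  2.000e-04] [-1.000e-03 -1.000e-03 -1.027e+00]
[-2.190e-01  1.027e-01  2.000e-04] [-1.000e-03 -1.000e-03 -1.079e+00]
[-2.225e-01  1.089e-01  2.000e-04] [-1.000e-03 -1.000e-03 -1.114e+00]
[-2.241e-01  1.121e-01  2.000e-04] [-1.000e-03 -1.000e-03 -1.131e+00]
[-2.257e-01  1.153e-01  2.000e-04] [-1.000e-03 -1.000e-03 -1.149e+00]
```

```bash
python3 -m creep '[[0,-0.013,0.001,0,0,0,0],[0,-0.026,0.0015,0,0,0,0],[0,-0.039,0.001,0,0,0,-0.02],[0,-0.052,0.001,0,0,0,-0.08],[0,-0.064,0.0025,0,0,0,-0.14],[0,-0.0765,0.004,0,0,0,-0.2],[0,-0.089,0.0065,0,0,0,-0.27],[0,-0.101,0.0095,0,0,0,-0.33],[0,-0.1125,0.014,0,0,0,-0.39],[0,-0.124,0.018,0,0,0,-0.45],[0,-0.1355,0.024,0,0,0,-0.51],[0,-0.1465,0.03,0,0,0,-0.57],[0,-0.157,0.037,0,0,0,-0.63],[0,-0.167,0.044,0,0,0,-0.69],[0,-0.177,0.052,0,0,0,-0.76],[0,-0.186,0.06,0,0,0,-0.82],[0,-0.193,0.067,0,0,0,-0.86],[0,-0.198,0.073,0,0,0,-0.9],[0,-0.201,0.077,0,0,0,-0.925],[0,-0.203,0.079,0,0,0,-0.94]]'
python3 can.py p4; python3 door.py p4
python3 - <<'E'
from h import *
H=np.array([.6588,.0012])
T=[]
for th in (79,84,87,89,91):
    A=np.radians(170.65+th); dr=np.array([np.cos(A),np.sin(A)]); n=np.array([dr[1],-dr[0]])
    T.append((*(H+.205*dr+.0075*n),.128,80.65+th))
goto(*T)
E
```

```text
time: 14.05
ee_pos: [0.581, -0.1878, 0.1286]
orientation: [180.0, -0.0, 159.8]
contact_force: [-0.7, 0.5, 0.2]
width: 0.0009
grip_force: 0.2
247 uv [269. 199.] [306. 218.] angle 78.9507474765218 1.3779504903759099 mid [ 0.64783955 -0.05195723]
t 14.1 [ 0.5813 -0.1879  0.1286] [180.    0.  159.8] F [ 0.7 -1.1  1.3]
[ 0.0006 -0.0007  0.0006] [0.    0.    0.003]
[-0.0172 -0.0007  0.0006] [ 0.     0.    -0.084]
[-0.028   0.0001  0.0006] [ 0.     0.    -0.137]
[-0.0351  0.001   0.0006] [ 0.     0.    -0.172]
[-0.0421  0.0021  0.0006] [ 0.     0.    -0.207]
```

Measured 79° and going as planned. I finish to about 90°, then back off and lift away.

```bash
python3 -m creep '[[0,-0.008,0,0,0,0,-0.04],[0,-0.017,0,0,0,0,-0.084],[0,-0.023,0,0,0,0,-0.11],[0,-0.028,0,0,0,0,-0.137],[0,-0.032,0.0005,0,0,0,-0.155],[0,-0.035,0.001,0,0,0,-0.172],[0,-0.037,0.001,0,0,0,-0.18],[0,-0.038,0.001,0,0,0,-0.185],[0,-0.038,0.001,0,0,0,-0.185],[0,-0.02,0.001,0,0,0,-0.185],[0,0.01,0.001,0,0,0,-0.185],[0,0.03,0.001,-0.02,0,0,-0.185],[0,0.04,0.001,-0.06,0,0,-0.185],[0,0.04,0.001,-0.1,0,0,-0.185],[0,0.04,0.001,-0.14,0,0,-0.185],[0,0.04,0.001,-0.18,0,0,-0.185]]'
python3 -c "
from h import *
goto((.30,.50,.31,160))"
```

```text
time: 16.1
ee_pos: [0.5435, -0.173, 0.3102]
orientation: [-180.0, 0.0, 170.3]
contact_force: [0.1, -0.2, 0.1]
width: 0.0007
grip_force: 0.0
t 16.1 [ 0.5435 -0.173   0.3102] [-180.     0.   170.3] F [ 0.1 -0.2  0.1]
[0.3531 0.6225 0.    ] [-0.     0.001  0.18 ]
```

```bash
python3 -m creep '[[0,0.025,0.044,0,0,0,0],[0,0.05,0.088,0,0,0,0],[0,0.075,0.132,0,0,0,0],[0,0.1,0.176,0,0,0,0],[0,0.125,0.22,0,0,0,0],[0,0.15,0.264,0,0,0,0],[0,0.175,0.308,0,0,0,0],[0,0.2,0.352,0,0,0,0],[0,0.225,0.396,0,0,0,0],[0,0.25,0.44,0,0,0,0],[0,0.275,0.484,0,0,0,0],[0,0.3,0.528,0,0,0,0],[0,0.325,0.572,0,0,0,0],[0,0.35,0.61,0,0,0,0],[0,0.35,0.61,0,0,0,0]]'
python3 can.py p5; python3 door.py p5
```

```text
time: 17.98
ee_pos: [0.2986, 0.49, 0.3085]
orientation: [179.9, -0.1, 170.6]
contact_force: [-0.3, -0.8, 0.2]
width: 0.0002
grip_force: 0.0
[300 320  13  13 136] [ 0.36590033 -0.09492723  0.09      ] dist 0.30827043259792597
591 uv [269. 199.] [358. 219.] angle 89.75601791507242 1.5665380360970298 mid [ 0.6468748  -0.11686786]
```

View pics/p5.png

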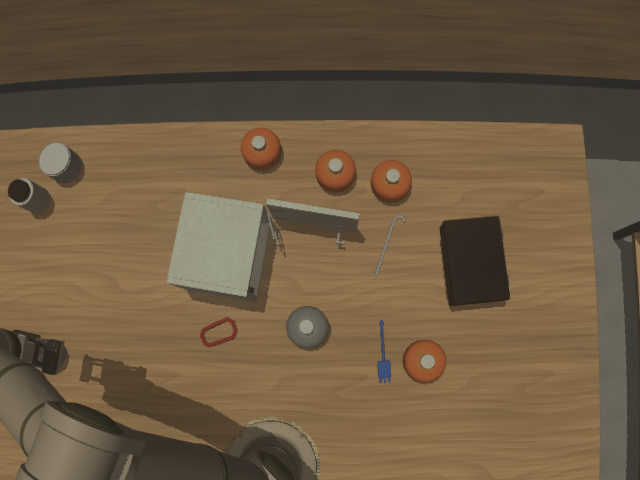

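The door stands open at 89.8°, its top running from (267,203) to (358,220). The canister is upright at (306,327), 308 mm from the hinge. The carabiner, tent peg and spork lie where they did, and the arm is clear.

```bash
python3 -c "
from bench import order
print(order.hand_in())"
```

```text
the job is handed in; nothing more can be done
None
```

Job handed in at about 18 s: the cupboard door stands open at about 90°, the canister is upright and 308 mm from the hinge (292 mm needed), and the carabiner, tent peg and spork look undisturbed in the final picture.

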